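# Spin the wing nut home on the roll dispenser

## Robot

A 7-joint arm with a two-finger parallel gripper is mounted at the origin on the work surface. World frame = base frame: x ahead of the robot, y to its left, z up, the work surface at z = 0. Lengths are in m, angles in rad, forces in N, time in s.
With the tool pointing down it reaches from about 0.4 to 0.85 m from the base axis. Payload 10.4 kg.
Tool frame: the origin (TCP) lies between the finger pads; the fingertips stand 8 mm ahead of it and the grasp point (between the pads) lies 11 mm behind it; z points along the fingers, x is the direction in which the jaws open and shut, and the axes are right-handed (so a half turn about z gives the same grasp; the last joint's range is limited). The gripper opens to 87 mm and grips with 3 to 60 N. Pads are 19 mm wide; open, the fingers measure 117 mm over their backs; the gripper's body (75 mm by 190 mm) begins 51 mm behind the grasp point.
Start: joints at [-1.37, 0.332, -0.065, 1.46, 0.022, 1.35, -0.088], TCP at [0.139, 0.609, 0.231] pointing down, gripper open.
Joint ranges: [-2.6, 2.6], [-0.5, 2.12], [-1.47, 1.34], [0.16, 2.42], [-1.27, 4.41], [0.06, 2.06], [-2.6, 2.6]. Speed limits (rad/s): [2.22, 2.22, 2.79, 2.79, 3.14, 3.14, 3.14].

## Interface

Orientations are given as a unit quaternion [x, y, z, w].
In Python, from bench import r, viewer gives the robot as it stands.
- The arm moves only by the tool apply_moves, never from a script. Its argument "increments" is a list of rows, each an object with "grip": the closure in counts, from 0 (fully open) to 255 (shut); "xyz": the shift along the tool's x, y, z in mm, a list of three; "rotation": the turn, a rotation vector about the tool's x, y, z in degrees, a list of three. A call has 1 to 5 rows; each row is the pose to reach, as a shift and turn from the pose measured when the call began, along the tool's axes at that moment; what a row does not reach only later rows make up. A row lasts 1/8 s, in which the tool goes at most 62.5 mm and 10.7 degrees, less where a joint would pass 70% of its speed; a pose out of reach is approached as far as the arm can. A call with a gripper value outside its range is refused whole. The fingers move at their own pace and stop on an object; "squeeze" is the grip in N (left out, the last holds). Time passes only in rows, so rows that repeat a pose let the fingers close. It gives the time, the measured TCP pose, the force and the opening at its end, in the units of the state.
- r.read_state(): the state, without advancing time (a new reading comes with each control period).
- viewer.camera(name): name is "scene" or "top"; returns a dict with "img" (384x512x3 uint8, blue, green, red), "range_z" (384x512 float32, m along the optical axis (not along the pixel's ray), 0 where there is no reading), "vertical_fov" (degrees; the focal length in pixels is half the picture's height over the tangent of half this angle, whatever the lens; pixels are square), "cx", "cy" (the principal point, pixels), "rvec" (rotation vector, rad) and "tvec" (3), from world to camera coordinates, as OpenCV has them. Camera axes: x right, y down, z forward; pixel columns grow to the right and rows downward; lengths in m; the calibration is good to about 2 mm. A picture is of the moment at which its call begins.
- r.close_job(): hands the job in, once; it reports no verdict.
The state is a dict: "time": time; "joint_positions": joint angles; "joint_vel": joint speeds; "joint_torque": joint torques, N m; "ee_pos": TCP position; "eef_rot": TCP orientation; "ft_force": force on the tool from outside, world axes, zero at the start; "torque": the same for the moment, N m; "width": finger opening in m.
Only numpy, scipy, OpenCV 4.12 (cv2) and the standard library are available. Lean on these libraries where they do the work, as an engineer would, in place of code of your own. Each camera call takes 0.05 s, during which the arm holds its last target.

## Task

A fresh gold abrasive roll has just been put on its counter dispenser and the brass wing nut that clamps it is still loose. Push the wings round clockwise (seen from above) with the fingertips, stroke after stroke and never gripping or forcing the nut, until it is fully home on the rubber washer, then take the hand away. Leave the maroon roll's dispenser and the things lying about where and as they are.

Things in the scene. Friction and masses are not known exactly. Their poses are not given: they have to be found in the camera images.
- gold_nut_turn (a joint): Gold roll's wing nut: how far it is unscrewed, rad; 0 is fully home on the flange's rubber washer. Clockwise (from above) tightens and lowers it, 4 mm a turn. Starts 1.3 to 2 turns loose; comes off at 2.9. Turns easily (0.5 to 1 N at a wing), stays where left. At 0 it comes up firm; the washer gives a little (5 mm more at a wing tip takes some 20 N) and springs back to 0.
- gold_nut_axis (a point): Point on the axis of the gold roll's wing nut, in the middle of the height of its wings: 24 mm above the nut's underside, 93 mm above the counter when fully home. z is the upright axis; x points along the wings towards gold_nut_wing.
- gold_nut_wing (a point): Centre of one of the two wings, 29 mm out from the axis, at the same height. The wings are upright round lobes, 35 mm across and 9 mm thick, opposite one another; 93 mm over their tips. They reach from 6.5 to 41.5 mm above the nut's underside. Hub: 34 mm across at its foot, 20 mm tall. The 20 mm spindle stands up through it to 108 mm above the counter, so a fingertip goes round outside it.
- gold_nut: The whole brass wing nut of the gold roll; origin on its axis, at its underside (69 mm above the counter when fully home, up to 8 mm higher at the start).
- gold_push_faces: The two wing faces that are pushed to tighten the gold roll's nut (for each wing, the face on its anticlockwise side seen from above); origin on the axis at the nut's underside.
- gold_back_faces: The two opposite wing faces of that nut; pushing them loosens it. Origin as above.
- gold_hub: The hub of that nut, 34 mm across at its foot, 26 mm at its top, 20 mm tall; not to be gripped either. Origin as above.
- gold_dispenser: The gold roll's dispenser, bolted to the counter: grey round base 156 mm across and 7 mm thick, gold abrasive roll 120 mm across with a white and purple band, its top 64 mm above the counter, an aluminium clamp flange 84 mm across, a rubber washer 42 mm across on it with its top 69 mm up, and at 69 mm from the axis on its -y side a steel tear post 34 mm wide, its top 63 mm up. Origin on the axis at the counter.
- maroon_dispenser: The same dispenser with a dark maroon roll, nut already tight; origin on its axis at the counter. Its axis is 200 mm or more from the gold one's; which of them is on the left changes.
- maroon_nut_turn (a joint): The maroon roll's wing nut, read as the gold one's; it starts fully home and is to stay so.
- sanding_block: Loose hand sanding block, black rubber with purple top, 118 x 64 x 36 mm, long along x; origin at the centre of its underside.
- small_roll: Loose small gold abrasive roll standing on end, 60 mm across, 50 mm tall; origin at the centre of its underside.
- disc_carton: Loose white and purple carton of discs, 100 x 160 x 50 mm (x, y, z); origin at the centre of its underside.

How it is judged:
By the outcome, as a careful person would: the job done as asked, in the order asked, and still so for the second after the job is handed in, with the robot touching nothing.
It also fails if it takes over 67 s, if anything falls off the work surface, if the arm or the gripper's body presses on something with over 40 N, if the wrist force passes 120 N, or if a joint passes its speed limit or range.

## Working session

There is one attempt and no reset: what is moved stays moved. The work goes in short steps, Python scripts to look and compute and a tool call to move; the robot and the scene stay as the last step left them, time stands still between calls to the robot, and variables do not carry over. Pictures are saved under pics/ and viewed, and the job is handed in when it is done.

Besides the shell and the picture viewer there is one more tool, called after "Emit:" as a command line: name --argument value ..., lists and objects as JSON in quotes. apply_moves: Moves the arm, as the interface text tells. Its arguments: {"type":"object","properties":{"increments":{"type":"array","items":{"type":"object","properties":{"grip":{"type":"number"},"xyz":{"type":"array","items":{"type":"number"}},"rotation":{"type":"array","items":{"type":"number"}}}}},"squeeze":{"type":"number"}},"required":["increments"]}

```bash
mkdir -p pics; ls; cat > h.py <<'E'
import numpy as np, cv2
from bench import r, viewer
def cam(n):
    d=viewer.camera(n); h=d["img"].shape[0]
    d["f"]=h/2/np.tan(np.radians(d["vertical_fov"])/2)
    d["R"]=cv2.Rodrigues(np.array(d["rvec"],float))[0]; d["t"]=np.array(d["tvec"],float).ravel()
    return d
def ray(d,u,v,z):
    c=-d["R"].T@d["t"]; q=d["R"].T@np.array([(u-d["cx"])/d["f"],(v-d["cy"])/d["f"],1.])
    return c+q*(z-c[2])/q[2]
def cloud(d):
    z=d["range_z"]; v,u=np.indices(z.shape)
    P=np.stack([(u-d["cx"])/d["f"]*z,(v-d["cy"])/d["f"]*z,z],-1)
    return (P-d["t"])@d["R"]
def proj(d,p):
    q=d["R"]@np.array(p)+d["t"]; return q[:2]/q[2]*d["f"]+[d["cx"],d["cy"]]
E
python3 - <<'E'
from h import *
print(r.read_state())
for n in("top","scene"):
    d=cam(n); cv2.imwrite(f"pics/{n}0.png",d["img"]); print(n,-d["R"].T@d["t"],d["f"],d["cx"],d["cy"])
E
```

```text
pics
{'time': 0.0, 'joint_positions': array([-1.36958307,  0.33285158, -0.06470709,  1.46093761,  0.02164337,
        1.34993274, -0.08850371]), 'joint_vel': array([-0.00153612, -0.00042074,  0.00014433, -0.00010986, -0.00051005,
       -0.00030164,  0.00021868]), 'joint_torque': array([-2.50117246e-04, -6.23240662e+01,  2.47763208e-02, -3.89908934e+01,
       -6.12008781e-02,  3.95159447e-02,  1.54932427e-04]), 'ee_pos': array([0.13864919, 0.60903238, 0.22976843]), 'eef_rot': array([ 7.81638074e-01,  6.23731840e-01, -5.24502361e-04,  4.87773480e-04]), 'ft_force': array([-0.29232636,  0.15242257, -0.42606261]), 'torque': array([ 0.01101758, -0.07382914, -0.00583255]), 'width': 0.08701695225462375}
top [0.48270877 0.01070513 1.55929239] 481.3671120579658 245.802211808485 183.50991517838244
scene [ 1.58529688 -0.61671482  0.82947802] 444.2429562537375 257.50613461772264 191.5817743540186
```

View pics/top0.png

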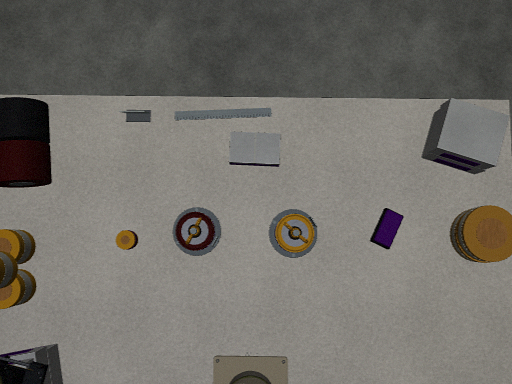

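View pics/scene0.png

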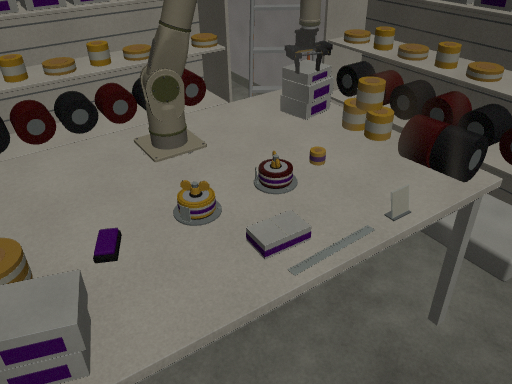

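The top view shows the gold dispenser at about (293,233) with its wings running upper-left to lower-right, the maroon one at (197,231), the carton at (255,148), the block at (387,228) and the small roll at (126,240). Next I measure the nut.

```bash
python3 - <<'E'
from h import *
d=cam("top"); P=cloud(d); im=d["img"]
c=im[195:275,160:330]; cv2.imwrite("pics/top_crop.png",cv2.resize(c,None,fx=4.5,fy=4.5,interpolation=cv2.INTER_CUBIC))
# grey base circle: points at z in range around gold
for name,(u,v) in dict(gold=(293,233),maroon=(197,231)).items():
    g=ray(d,u,v,.06); 
    m=(np.hypot(P[...,0]-g[0],P[...,1]-g[1])<.07)&(P[...,2]>.04)&(P[...,2]<.068)
    pts=P[m]; 
    top=(np.hypot(P[...,0]-g[0],P[...,1]-g[1])<.07)&(P[...,2]>.075)
    print(name,g,pts[:,:2].min(0),pts[:,:2].max(0),m.sum(),top.sum())
    (cx,cy),rad=cv2.minEnclosingCircle(pts[:,:2].astype(np.float32)); print("encl",cx,cy,rad)
    q=P[top]; 
    for zmin in(.075,.085,.095,.1,.105): 
        s=q[q[:,2]>zmin]; print(zmin,len(s),s.mean(0) if len(s) else'',s[:,2].max() if len(s) else'')
    vv,uu=np.nonzero(top)
    for a,b in zip(uu,vv): print((a,b),np.round(P[b,a]*1000).astype(int),im[b,a],end=';')
    print()
E
```

```text
gold [ 0.49896507 -0.12697024  0.06      ] [ 0.44064503 -0.18902048] [ 0.55788442 -0.07080531] 782 164
encl 0.49989914894104004 -0.1293763518333435 0.06030462682247162
0.075 164 [ 0.49967447 -0.12880918  0.10292749] 0.12097280769790057
0.085 151 [ 0.50002729 -0.12880494  0.10507448] 0.12097280769790057
0.095 116 [ 0.50011922 -0.12913263  0.10923975] 0.12097280769790057
0.1 105 [ 0.50047645 -0.12928693  0.1105001 ] 0.12097280769790057
0.105 91 [ 0.50076141 -0.12870745  0.11158228] 0.12097280769790057
(np.int64(301), np.int64(217)) [ 548 -150   76] [ 19  84 120];(np.int64(285), np.int64(222)) [531 -98 112] [ 22  76 106];(np.int64(284), np.int64(223)) [528 -95 109] [15 68 98];(np.int64(285), np.int64(223)) [528 -98 111] [  3  64 100];(np.int64(286), np.int64(223)) [ 528 -101  117] [ 19  87 124];(np.int64(284), np.int64(224)) [525 -95 110] [ 15  71 108];(np.int64(285), np.int64(224)) [525 -98 114] [ 17  84 121];(np.int64(286), np.int64(224)) [ 525 -101  111] [ 26 107 139];(np.int64(287), np.int64(224)) [ 525 -104  112] [ 20 100 136];(np.int64(288), np.int64(224)) [ 525 -107  114] [ 63  9
[... 18839 characters left out ...]
[471 191 114] [ 23  84 120];(np.int64(189), np.int64(241)) [471 191  93] [ 0 42 64];(np.int64(185), np.int64(242)) [468 201 106] [15 34 63];(np.int64(186), np.int64(242)) [468 197 113] [17 59 82];(np.int64(187), np.int64(242)) [468 196 101] [15 49 74];(np.int64(188), np.int64(242)) [468 192 108] [15 51 72];(np.int64(189), np.int64(242)) [468 191  86] [24 43 57];(np.int64(185), np.int64(243)) [465 202  96] [13 25 50];(np.int64(186), np.int64(243)) [465 198 104] [11 50 74];(np.int64(187), np.int64(243)) [465 195 103] [ 7 46 70];(np.int64(188), np.int64(243)) [465 193  93] [ 5 38 51];(np.int64(186), np.int64(244)) [462 198 103] [15 25 48];(np.int64(187), np.int64(244)) [462 195 102] [16 37 56];
```

```bash
python3 - <<'E'
from h import *
d=cam("scene"); c=d["img"][140:230,160:310]; cv2.imwrite("pics/sc_crop.png",cv2.resize(c,None,fx=5,fy=5,interpolation=cv2.INTER_CUBIC))
E
```

```text
(no output)
```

View pics/top_crop.png

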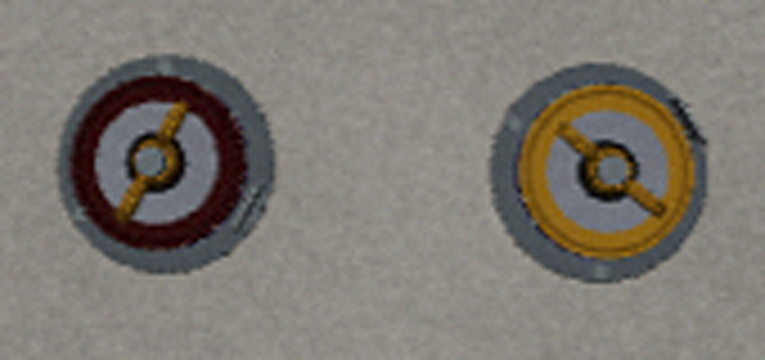

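View pics/sc_crop.png

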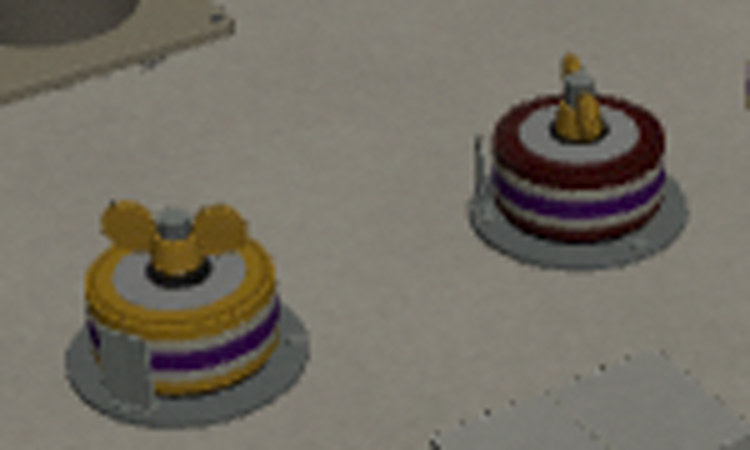

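```bash
cat >> h.py <<'E'
def nut(d,box,verbose=True):
    im=d["img"]; P=cloud(d); u0,u1,v0,v1=box
    M=np.zeros(im.shape[:2],bool); M[v0:v1,u0:u1]=True
    b,g,rr=[im[...,i].astype(int) for i in range(3)]
    sp=M&(abs(rr-b)<35)&(P[...,2]>.098)&(P[...,2]<.118)&(b>75)
    v,u=np.nonzero(sp); 
    n,l,st,ce=cv2.connectedComponentsWithStats(sp.astype(np.uint8)); k=1+st[1:,4].argmax()
    ax=ray(d,*ce[k],.108)
    br=M&(rr-b>40)&(P[...,2]>.095)
    Q=P[br]; dd=np.hypot(*(Q[:,:2]-ax[:2]).T); s=(dd>20e-3)&(dd<50e-3); Q=Q[s]
    # angle doubling
    a=np.arctan2(Q[:,1]-ax[1],Q[:,0]-ax[0]); ang=.5*np.degrees(np.arctan2(np.sin(2*a).mean(),np.cos(2*a).mean()))
    dd=dd[s]; t=(dd>24e-3)&(dd<34e-3)
    th=np.radians(ang); off=abs(-(Q[:,0]-ax[0])*np.sin(th)+(Q[:,1]-ax[1])*np.cos(th))<3e-3
    zz=Q[t&off,2]
    print("spindle px",ce[k],st[k,4],"axis",ax.round(4),"wing ang",round(ang,1),"npx",len(Q),"top z mean/med",zz.mean().round(4),np.median(zz).round(4),len(zz))
    return ax,ang
E
python3 - <<'E'
from h import *
for i in range(3):
    d=cam("top")
    nut(d,(262,325,205,262)); nut(d,(165,228,203,260))
# base circle from colour vs table: gold
im=d["img"].astype(int); P=cloud(d)
for c in((293,233),(197,231)):
    hsv=cv2.cvtColor(d["img"],cv2.COLOR_BGR2HSV)
    g=(im[...,0]-im[...,2]>3); 
    v,u=np.nonzero(g); s=np.hypot(u-c[0],v-c[1])<32
    (x,y),R=cv2.minEnclosingCircle(np.stack([u[s],v[s]],1).astype(np.float32)); print("base",(x,y),R,ray(d,x,y,.007))
s=r.read_state(); print(s["time"])
from scipy.spatial.transform import Rotation as Ro
R=Ro.from_quat(s["eef_rot"]).as_matrix(); print(R.round(4))
for w in([.42,.38,.23],[.50,-.13,.23]): print((R.T@(np.array(w)-s["ee_pos"])*1000).round())
E
```

```text
spindle px [295.58064516 232.4516129 ] 31 axis [ 0.5002 -0.1303  0.108 ] wing ang 50.0 npx 51 top z mean/med 0.1151 0.1145 11
spindle px [192.57575758 230.42424242] 33 axis [0.5025 0.1788 0.108 ] wing ang -26.2 npx 57 top z mean/med 0.1089 0.1095 14
spindle px [295.57575758 232.42424242] 33 axis [ 0.5003 -0.1303  0.108 ] wing ang 50.1 npx 51 top z mean/med 0.1156 0.1159 14
spindle px [192.625   230.34375] 32 axis [0.5028 0.1787 0.108 ] wing ang -26.8 npx 53 top z mean/med 0.1085 0.1086 13
spindle px [295.58064516 232.4516129 ] 31 axis [ 0.5002 -0.1303  0.108 ] wing ang 49.7 npx 52 top z mean/med 0.1148 0.1145 16
spindle px [192.5625  230.34375] 32 axis [0.5028 0.1789 0.108 ] wing ang -26.8 npx 58 top z mean/med 0.1086 0.1084 14
base (292.51812744140625, 232.9352264404297) 24.192516326904297 [ 0.49972787 -0.1302927   0.007     ]
base (196.4452362060547, 231.037109375) 24.087427139282227 [0.50210253 0.17805318 0.007     ]
0.35
[[ 2.219e-01  9.751e-01 -1.000e-04]
 [ 9.751e-01 -2.219e-01 -2.000e-04]
 [-2.000e-04 -0.000e+00 -1.000e+00]]
[-161.  325.    0.]
[-641.  516.    1.]
```

The gold axis is at (0.500, −0.130), from both the spindle and the base circle, and the wings lie at 50°/230°. The tops stand about 6.5 mm higher than the maroon nut's, so about 1.6 turns loose. I'll shut the fingers and carry a single fingertip round the axis, outside the spindle.

Emit:
apply_moves --increments '[{"grip": 255,"xyz": [-27,54,0],"rotation": [0,0,0]},{"grip": 255,"xyz": [-54,108,0],"rotation": [0,0,0]},{"grip": 255,"xyz": [-81,162,0],"rotation": [0,0,0]},{"grip": 255,"xyz": [-108,216,0],"rotation": [0,0,0]},{"grip": 255,"xyz": [-134,270,0],"rotation": [0,0,0]}]' --squeeze 10

```text
time: 0.98
ee_pos: [0.3736, 0.4173, 0.2307]
eef_rot: [0.782, 0.624, 0.0, -0.0]
ft_force: [0.1, 1.5, 0.6]
width: 0.045
```

Emit:
apply_moves --increments '[{"grip": 255,"xyz": [-55,24,0],"rotation": [0,0,0]},{"grip": 255,"xyz": [-110,48,0],"rotation": [0,0,0]},{"grip": 255,"xyz": [-165,72,0],"rotation": [0,0,0]},{"grip": 255,"xyz": [-220,95,0],"rotation": [0,0,0]},{"grip": 255,"xyz": [-275,119,0],"rotation": [0,0,0]}]'

```text
time: 1.6
ee_pos: [0.4286, 0.1209, 0.2309]
eef_rot: [0.782, 0.624, 0.001, -0.0]
ft_force: [1.2, -0.5, -0.3]
width: 0.0015
```

```bash
cat >> h.py <<'E'
from scipy.spatial.transform import Rotation as Ro
AX=np.array([.5002,-.1303])
def togo(pts,relative_to_axis=True):
    s=r.read_state(); R=Ro.from_quat(s["eef_rot"]).as_matrix()
    e=s["ee_pos"]; q=e[:2]-AX
    print("t",round(s["time"],2),"pos",e.round(4),"polar R %.1f ang %.1f"%(np.hypot(*q)*1e3,np.degrees(np.arctan2(q[1],q[0]))),"j",s["joint_positions"].round(2)[[0,6]],"F",s["ft_force"].round(1),"w",round(s["width"],3))
    for a,Rr,z in pts:
        w=np.array([AX[0]+Rr*np.cos(np.radians(a)),AX[1]+Rr*np.sin(np.radians(a)),z])
        print(a,(R.T@(w-e)*1000).round(1))
E
python3 -c "
from h import *
togo([(140,.036,.23),(140,.036,.17),(140,.036,.1)])"
```

```text
t 1.6 pos [0.4286 0.1209 0.2309] polar R 261.2 ang 105.9 j [-0.73  0.94] F [ 1.2 -0.5 -0.3] w 0.001
140 [-212.6   93.5    0.7]
140 [-212.7   93.4   60.7]
140 [-212.8   93.4  130.7]
```

Emit:
apply_moves --increments '[{"grip": 255,"xyz": [-55,24,0],"rotation": [0,0,0]},{"grip": 255,"xyz": [-110,48,0],"rotation": [0,0,0]},{"grip": 255,"xyz": [-165,72,0],"rotation": [0,0,0]},{"grip": 255,"xyz": [-213,93,0],"rotation": [0,0,0]},{"grip": 255,"xyz": [-213,93,20],"rotation": [0,0,0]}]'

```text
time: 2.22
ee_pos: [0.4728, -0.1119, 0.2118]
eef_rot: [0.784, 0.621, 0.002, 0.001]
ft_force: [-0.9, 0.5, -0.4]
width: 0.0008
```

```bash
python3 -c "
from h import *
togo([(140,.036,.16),(140,.036,.1)])
d=cam('scene'); c=d['img'][60:250,120:340]; cv2.imwrite('pics/sc1.png',cv2.resize(c,None,fx=3.5,fy=3,interpolation=cv2.INTER_CUBIC))"
```

```text
t 2.23 pos [ 0.4728 -0.1119  0.2118] polar R 33.0 ang 146.0 j [-0.5   1.49] F [-0.9  0.5 -0.4] w 0.001
140 [ 4.5 -1.5 51.8]
140 [  4.4  -1.7 111.8]
```

View pics/sc1.png

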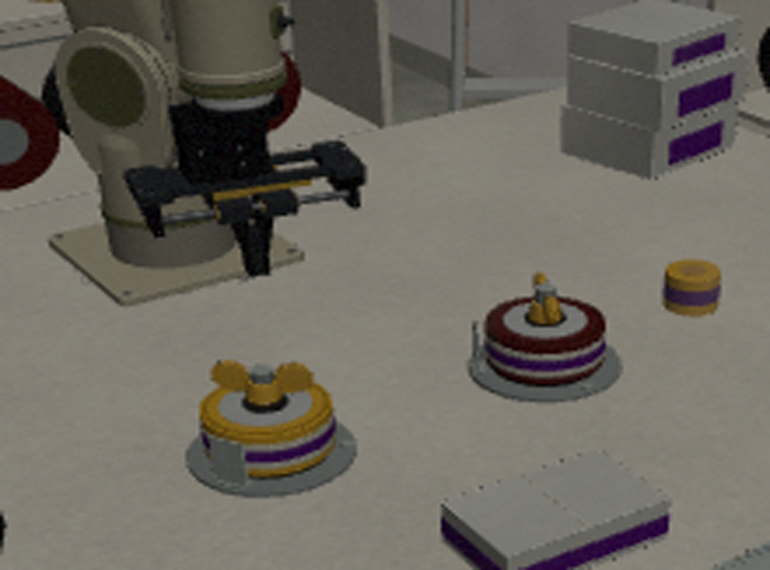

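The scene view shows the shut fingers above and just behind the gold nut, at about (255,265) in the crop, clear of everything. Now I lower them into the gap between the wings.

Emit:
apply_moves --increments '[{"grip": 255,"xyz": [4.5,-1.6,40],"rotation": [0,0,0]},{"grip": 255,"xyz": [4.5,-1.6,80],"rotation": [0,0,0]},{"grip": 255,"xyz": [4.5,-1.6,105],"rotation": [0,0,0]},{"grip": 255,"xyz": [4.5,-1.6,112],"rotation": [0,0,0]},{"grip": 255,"xyz": [4.5,-1.6,112],"rotation": [0,0,0]}]'

```text
time: 2.9
ee_pos: [0.4709, -0.1043, 0.097]
eef_rot: [0.783, 0.622, -0.0, -0.0]
ft_force: [0.3, -0.2, -0.1]
width: 0.0008
```

```bash
python3 -c "
from h import *
togo([(a,.036,.1) for a in (110,80,50,20,-10,-40,-70,-100)])"
```

```text
t 2.9 pos [ 0.4709 -0.1043  0.097 ] polar R 39.2 ang 138.4 j [-0.48  1.57] F [ 0.3 -0.2 -0.1] w 0.001
110 [11.4 14.8 -3. ]
80 [17.2 32.6 -3. ]
50 [13.3 50.8 -3.1]
20 [ 0.8 64.6 -3.1]
-10 [-16.9  70.4  -3.1]
-40 [-35.1  66.5  -3.1]
-70 [-49.   54.1  -3.1]
-100 [-54.7  36.3  -3.1]
```

Emit:
apply_moves --increments '[{"grip": 255,"xyz": [11.4,14.8,0],"rotation": [0,0,0]},{"grip": 255,"xyz": [17.2,32.6,0],"rotation": [0,0,0]},{"grip": 255,"xyz": [13.3,50.8,0],"rotation": [0,0,0]},{"grip": 255,"xyz": [0.8,64.6,0],"rotation": [0,0,0]},{"grip": 255,"xyz": [-17,70.4,0],"rotation": [0,0,0]}]'

```text
time: 3.52
ee_pos: [0.5371, -0.1362, 0.0983]
eef_rot: [0.782, 0.623, 0.001, -0.0]
ft_force: [-0.4, 2.0, -0.1]
width: 0.0007
```

```bash
python3 -c "
from h import *
togo([(a,.036,.097) for a in range(-30,-190,-30)])
d=cam('top'); c=d['img'][195:275,240:350]; cv2.imwrite('pics/t2.png',cv2.resize(c,None,fx=6,fy=6,interpolation=cv2.INTER_CUBIC))"
```

```text
t 3.52 pos [ 0.5371 -0.1362  0.0983] polar R 37.4 ang -9.0 j [-0.38  1.7 ] F [-0.4  2.  -0.1] w 0.001
-30 [-13.1  -2.9   1.3]
-60 [-28.9 -12.8   1.2]
-90 [-37.6 -29.3   1.2]
-120 [-36.9 -47.9   1.2]
-150 [-27.  -63.7   1.2]
-180 [-10.6 -72.4   1.2]
```

View pics/t2.png

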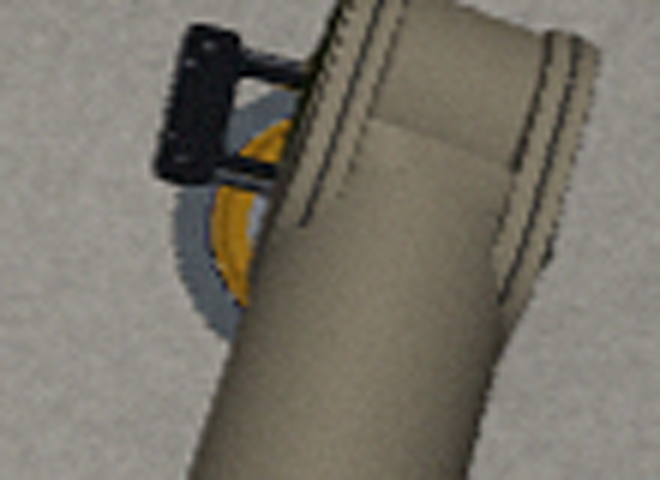

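The arm hides the nut in the top view, so I'll use the scene view and the forces. Force is about 2 N, an easy push. Next stroke.

Emit:
apply_moves --increments '[{"grip": 255,"xyz": [-13.1,-2.9,1],"rotation": [0,0,0]},{"grip": 255,"xyz": [-28.9,-12.8,1],"rotation": [0,0,0]},{"grip": 255,"xyz": [-37.6,-29.3,1],"rotation": [0,0,0]},{"grip": 255,"xyz": [-36.9,-47.9,1],"rotation": [0,0,0]},{"grip": 255,"xyz": [-27,-63.7,1],"rotation": [0,0,0]}]'

```text
time: 4.2
ee_pos: [0.4668, -0.1523, 0.0976]
eef_rot: [0.784, 0.621, 0.001, 0.001]
ft_force: [1.7, 0.4, 0.5]
width: 0.0003
```

```bash
python3 -c "
from h import *
togo([(a,.036,.097) for a in (180,150,120,90,60,30)])
d=cam('scene'); c=d['img'][100:240,140:280]; cv2.imwrite('pics/s3.png',cv2.resize(c,None,fx=4.2,fy=4.2,interpolation=cv2.INTER_CUBIC))"
```

```text
t 4.2 pos [ 0.4668 -0.1523  0.0976] polar R 40.0 ang -146.6 j [-0.4   1.69] F [1.7 0.4 0.5] w 0.0
180 [20.9 -7.6  0.6]
150 [39.5 -7.   0.6]
120 [55.3  2.8  0.6]
90 [64.1 19.2  0.6]
60 [63.5 37.9  0.7]
30 [53.7 53.7  0.7]
```

View pics/s3.png

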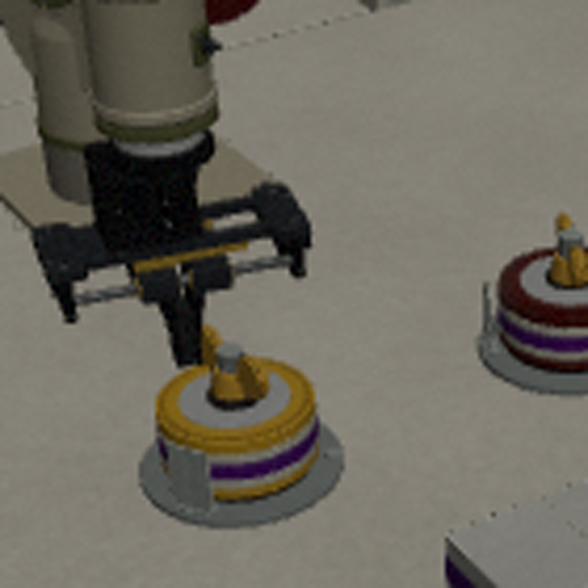

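The scene view shows the fingertip at (185,360) just behind the far wing (210,345). The nut has turned about 215°. Next stroke is 150°.

Emit:
apply_moves --increments '[{"grip": 255,"xyz": [20.9,-7.6,0],"rotation": [0,0,0]},{"grip": 255,"xyz": [39.5,-7,0],"rotation": [0,0,0]},{"grip": 255,"xyz": [55.3,2.8,0],"rotation": [0,0,0]},{"grip": 255,"xyz": [64.1,19.2,0],"rotation": [0,0,0]},{"grip": 255,"xyz": [63.5,37.9,0],"rotation": [0,0,0]}]'

```text
time: 4.88
ee_pos: [0.5178, -0.0964, 0.0972]
eef_rot: [0.783, 0.622, 0.001, -0.001]
ft_force: [-0.6, 0.3, 0.0]
width: 0.0006
```

```bash
python3 -c "
from h import *
togo([(a,.036,.097) for a in (45,30,20,10,0,-10,-20,-30)])
d=cam('scene'); c=d['img'][140:230,160:310]; cv2.imwrite('pics/s4.png',cv2.resize(c,None,fx=5,fy=5,interpolation=cv2.INTER_CUBIC))"
```

```text
t 4.88 pos [ 0.5178 -0.0964  0.0972] polar R 38.2 ang 62.5 j [-0.45  1.6 ] F [-0.6  0.3  0. ] w 0.001
45 [-6.5  9.5  0.2]
30 [-12.4  16.8   0.2]
20 [-17.4  20.7   0.2]
10 [-22.9  23.6   0.2]
0 [-28.9  25.5   0.2]
-10 [-35.1  26.4   0.2]
-20 [-41.4  26.2   0.2]
-30 [-47.5  24.9   0.1]
```

View pics/s4.png

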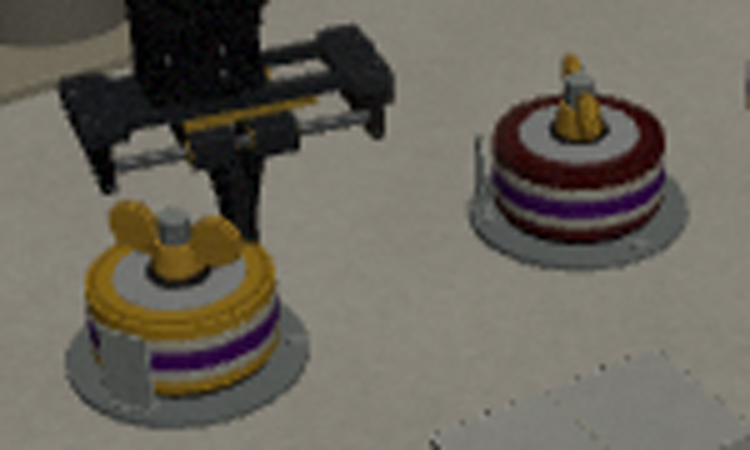

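The fingertip at (240,220) is behind the wing at (215,240), and the nut has turned about 370°. The least possible total is 468°, so another 75° is safe. After that I'll go in small steps and watch the force.

Emit:
apply_moves --increments '[{"grip": 255,"xyz": [-6.5,9.5,0],"rotation": [0,0,0]},{"grip": 255,"xyz": [-12.4,16.8,0],"rotation": [0,0,0]},{"grip": 255,"xyz": [-20,22,0],"rotation": [0,0,0]},{"grip": 255,"xyz": [-28.9,25.5,0],"rotation": [0,0,0]},{"grip": 255,"xyz": [-35,26.4,0],"rotation": [0,0,0]}]'

```text
time: 5.55
ee_pos: [0.5374, -0.1381, 0.0975]
eef_rot: [0.783, 0.622, 0.001, 0.0]
ft_force: [0.2, 0.8, 0.2]
width: 0.0007
```

```bash
python3 -c "
from h import *
togo([(a,.036,.097) for a in (-20,-25,-30,-35,-40,-45,-50)])
d=cam('scene'); c=d['img'][140:230,160:310]; cv2.imwrite('pics/s5.png',cv2.resize(c,None,fx=5,fy=5,interpolation=cv2.INTER_CUBIC))
P=cloud(d); im=d['img'].astype(int); br=(im[...,2]-im[...,0]>40)
for c in (AX,(.5025,.1787)):
    dd=np.hypot(P[...,0]-c[0],P[...,1]-c[1]); m=br&(P[...,2]>.085)&(dd<.05); q=P[m]; print(len(q),np.sort(q[:,2])[-25:].round(4))
"
```

```text
t 5.55 pos [ 0.5374 -0.1381  0.0975] polar R 38.1 ang -11.9 j [-0.37  1.7 ] F [0.2 0.8 0.2] w 0.001
-20 [-5.1 -2.3  0.5]
-25 [-8.2 -2.8  0.5]
-30 [-11.3  -3.6   0.5]
-35 [-14.2  -4.7   0.5]
-40 [-17.1  -6.    0.5]
-45 [-19.8  -7.5   0.5]
-50 [-22.4  -9.3   0.5]
40 [0.1    0.1003 0.1004 0.1004 0.1006 0.1013 0.1025 0.1032 0.1035 0.1056
 0.1057 0.1066 0.1075 0.1075 0.1076 0.1081 0.1086 0.1094 0.1096 0.11
 0.1114 0.1115 0.1122 0.188  0.1894]
47 [0.099  0.0999 0.1014 0.1018 0.1022 0.104  0.1051 0.1058 0.1062 0.1064
 0.1069 0.1069 0.1076 0.1078 0.1082 0.1086 0.1088 0.1089 0.1089 0.1096
 0.1097 0.1102 0.1109 0.1134 0.1134]
```

View pics/s5.png

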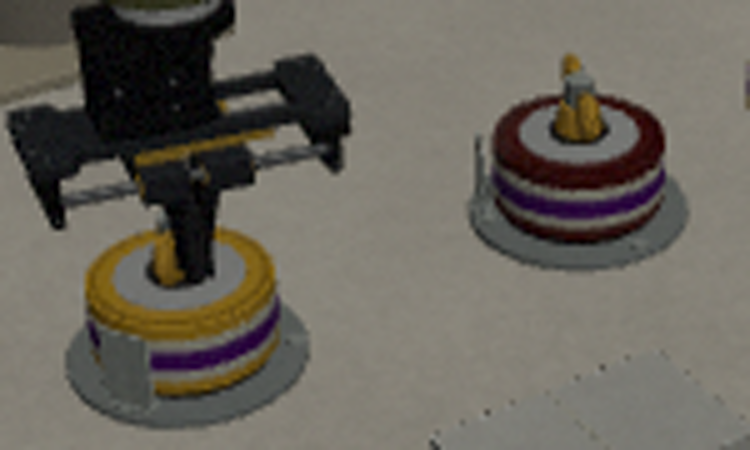

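About 445° now, and the finger at (200,240) hides the wing it is pushing. From here I use small steps and check the force.

Emit:
apply_moves --increments '[{"grip": 255,"xyz": [-4,-1,0],"rotation": [0,0,0]},{"grip": 255,"xyz": [-8.2,-2.8,0],"rotation": [0,0,0]},{"grip": 255,"xyz": [-8.2,-2.8,0],"rotation": [0,0,0]}]'

```text
time: 5.98
ee_pos: [0.5324, -0.1465, 0.0976]
eef_rot: [0.783, 0.622, 0.001, 0.001]
ft_force: [0.1, -0.4, 1.2]
width: 0.0007
```

```bash
python3 -c "
from h import *
togo([(a,.036,.097) for a in (-35,-40,-45,-50,-55)])"
```

```text
t 5.97 pos [ 0.5324 -0.1465  0.0976] polar R 36.0 ang -26.7 j [-0.36  1.72] F [ 0.1 -0.4  1.2] w 0.001
-35 [-4.9 -1.6  0.6]
-40 [-7.8 -2.9  0.6]
-45 [-10.5  -4.5   0.6]
-50 [-13.1  -6.2   0.6]
-55 [-15.5  -8.2   0.6]
```

Emit:
apply_moves --increments '[{"grip": 255,"xyz": [-4.9,-1.6,0],"rotation": [0,0,0]},{"grip": 255,"xyz": [-7.8,-2.9,0],"rotation": [0,0,0]},{"grip": 255,"xyz": [-7.8,-2.9,0],"rotation": [0,0,0]}]'

```text
time: 6.35
ee_pos: [0.5276, -0.1539, 0.0977]
eef_rot: [0.784, 0.621, 0.001, 0.001]
ft_force: [0.1, -0.1, 0.6]
width: 0.0008
```

```bash
python3 -c "
from h import *
togo([(a,.036,.097) for a in (-45,-50,-55,-60,-65)])"
```

```text
t 6.35 pos [ 0.5276 -0.1539  0.0977] polar R 36.2 ang -40.7 j [-0.35  1.73] F [ 0.1 -0.1  0.6] w 0.001
-45 [-2.3 -1.5  0.7]
-50 [-4.9 -3.2  0.7]
-55 [-7.3 -5.2  0.6]
-60 [-9.5 -7.4  0.6]
-65 [-11.6  -9.8   0.6]
```

Emit:
apply_moves --increments '[{"grip": 255,"xyz": [-4.9,-3.2,0],"rotation": [0,0,0]},{"grip": 255,"xyz": [-8.4,-6.3,0],"rotation": [0,0,0]},{"grip": 255,"xyz": [-8.4,-6.3,0],"rotation": [0,0,0]}]'

```text
time: 6.72
ee_pos: [0.5192, -0.161, 0.0977]
eef_rot: [0.784, 0.621, 0.001, 0.001]
ft_force: [0.3, -0.5, -0.3]
width: 0.0004
```

```bash
python3 -c "
from h import *
togo([(a,.036,.097) for a in (-65,-70,-75,-80,-85)])
d=cam('scene'); c=d['img'][140:230,160:310]; cv2.imwrite('pics/s6.png',cv2.resize(c,None,fx=5,fy=5,interpolation=cv2.INTER_CUBIC))"
```

```text
t 6.72 pos [ 0.5192 -0.161   0.0977] polar R 36.1 ang -58.3 j [-0.35  1.74] F [ 0.3 -0.5 -0.3] w 0.0
-65 [-2.7 -3.2  0.7]
-70 [-4.5 -5.8  0.7]
-75 [-6.1 -8.5  0.7]
-80 [ -7.5 -11.3   0.7]
-85 [ -8.6 -14.2   0.7]
```

View pics/s6.png

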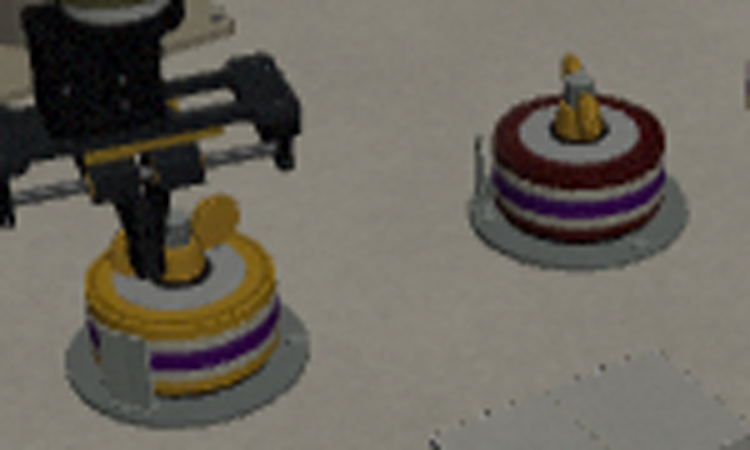

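The finger at (150,250) is still carrying the wing round easily. About 490° so far.

Emit:
apply_moves --increments '[{"grip": 255,"xyz": [-3.7,-4.5,0],"rotation": [0,0,0]},{"grip": 255,"xyz": [-6.1,-8.5,0],"rotation": [0,0,0]},{"grip": 255,"xyz": [-6.1,-8.5,0],"rotation": [0,0,0]}]'

```text
time: 7.15
ee_pos: [0.5093, -0.1651, 0.0977]
eef_rot: [0.784, 0.621, 0.001, 0.001]
ft_force: [0.5, 0.7, 0.7]
width: 0.0001
```

```bash
python3 -c "
from h import *
togo([(a,.036,.097) for a in (-80,-85,-90,-95,-100)])"
```

```text
t 7.15 pos [ 0.5093 -0.1651  0.0977] polar R 36.0 ang -75.4 j [-0.34  1.74] F [0.5 0.7 0.7] w 0.0
-80 [-1.3 -2.6  0.7]
-85 [-2.4 -5.5  0.7]
-90 [-3.2 -8.5  0.7]
-95 [ -3.8 -11.6   0.7]
-100 [ -4.1 -14.7   0.6]
```

Emit:
apply_moves --increments '[{"grip": 255,"xyz": [-2,-4,0],"rotation": [0,0,0]},{"grip": 255,"xyz": [-3.2,-8.5,0],"rotation": [0,0,0]},{"grip": 255,"xyz": [-3.2,-8.5,0],"rotation": [0,0,0]}]'

```text
time: 7.52
ee_pos: [0.4998, -0.1664, 0.0977]
eef_rot: [0.784, 0.621, 0.001, 0.0]
ft_force: [0.3, -0.3, -0.8]
width: 0.0002
```

```bash
python3 -c "
from h import *
togo([(a,.036,.097) for a in (-95,-100,-105,-110,-115)])"
```

```text
t 7.53 pos [ 0.4998 -0.1664  0.0977] polar R 36.1 ang -90.7 j [-0.35  1.74] F [ 0.3 -0.3 -0.8] w 0.0
-95 [-0.4 -2.7  0.7]
-100 [-0.7 -5.8  0.7]
-105 [-0.8 -9.   0.7]
-110 [ -0.5 -12.1   0.7]
-115 [ -0.  -15.2   0.7]
```

Emit:
apply_moves --increments '[{"grip": 255,"xyz": [-0.6,-4.5,0],"rotation": [0,0,0]},{"grip": 255,"xyz": [-0.8,-9,0],"rotation": [0,0,0]},{"grip": 255,"xyz": [-0.8,-9,0],"rotation": [0,0,0]}]'

```text
time: 7.9
ee_pos: [0.4904, -0.1651, 0.0977]
eef_rot: [0.784, 0.621, 0.001, 0.0]
ft_force: [0.0, -0.5, -0.2]
width: 0.0003
```

```bash
python3 -c "
from h import *
togo([(a,.036,.097) for a in (-110,-115,-120,-125,-130)])
d=cam('scene'); c=d['img'][140:230,160:310]; cv2.imwrite('pics/s7.png',cv2.resize(c,None,fx=5,fy=5,interpolation=cv2.INTER_CUBIC))"
```

```text
t 7.9 pos [ 0.4904 -0.1651  0.0977] polar R 36.1 ang -105.7 j [-0.36  1.73] F [ 0.  -0.5 -0.2] w 0.0
-110 [ 0.3 -2.7  0.7]
-115 [ 0.8 -5.8  0.7]
-120 [ 1.6 -8.8  0.6]
-125 [  2.6 -11.8   0.6]
-130 [  3.9 -14.7   0.6]
```

View pics/s7.png

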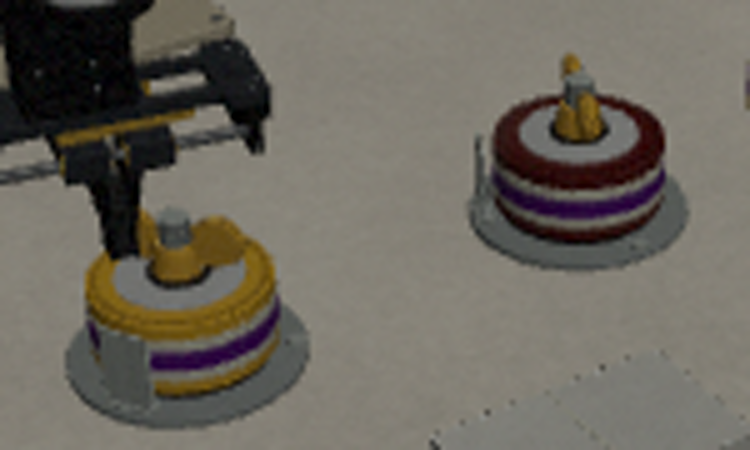

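The wings are still following: one is at (215,240), and the finger at (120,235) is behind the other. Total about 537°, force about zero.

Emit:
apply_moves --increments '[{"grip": 255,"xyz": [0.5,-4.5,0],"rotation": [0,0,0]},{"grip": 255,"xyz": [1.6,-8.8,0],"rotation": [0,0,0]},{"grip": 255,"xyz": [1.6,-8.8,0],"rotation": [0,0,0]}]'

```text
time: 8.32
ee_pos: [0.4832, -0.1619, 0.0981]
eef_rot: [0.784, 0.621, 0.001, 0.002]
ft_force: [5.1, -2.6, -2.8]
width: 0.0005
```

```bash
python3 -c "
from h import *
togo([(a,.036,.097) for a in (-125,-130,-135,-140)])"
```

```text
t 8.32 pos [ 0.4832 -0.1619  0.0981] polar R 35.9 ang -118.3 j [-0.37  1.72] F [ 5.1 -2.6 -2.8] w 0.001
-125 [ 1.2 -4.   1.1]
-130 [ 2.5 -6.9  1.1]
-135 [ 4.  -9.6  1.1]
-140 [  5.8 -12.2   1.1]
```

The force rose to about 5.7 N, so it has probably reached the stop. I push 2 mm more to confirm.

Emit:
apply_moves --increments '[{"grip": 255,"xyz": [0.8,-3,0],"rotation": [0,0,0]},{"grip": 255,"xyz": [0.8,-3,0],"rotation": [0,0,0]}]'

```text
time: 8.57
ee_pos: [0.4819, -0.1614, 0.0988]
eef_rot: [0.784, 0.621, 0.002, 0.004]
ft_force: [8.0, -4.8, -4.4]
width: 0.0003
```

```bash
python3 -c "
from h import *
togo([(a,.036,.097) for a in (-125,-100,-90,-80)])
d=cam('scene'); c=d['img'][140:230,160:310]; cv2.imwrite('pics/s8.png',cv2.resize(c,None,fx=5,fy=5,interpolation=cv2.INTER_CUBIC))"
```

```text
t 8.57 pos [ 0.4819 -0.1614  0.0988] polar R 36.1 ang -120.4 j [-0.37  1.71] F [ 8.  -4.8 -4.4] w 0.0
-125 [ 1.  -2.7  1.7]
-100 [-1.5 12.7  1.9]
-90 [-0.6 18.9  1.9]
-80 [ 1.4 24.9  2. ]
```

View pics/s8.png

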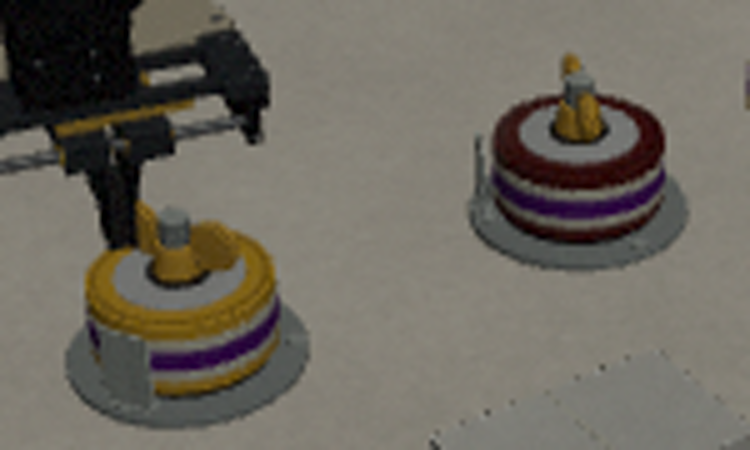

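Firm at about 9 N, tangential. It gave only about 1 mm, which matches the washer stop at about 1.53 turns (height estimate 1.6). I back off anticlockwise, then lift away.

Emit:
apply_moves --increments '[{"grip": 255,"xyz": [-1.0,6,0],"rotation": [0,0,0]},{"grip": 255,"xyz": [-1.5,15,0],"rotation": [0,0,0]},{"grip": 255,"xyz": [-1.5,18,-2],"rotation": [0,0,0]},{"grip": 255,"xyz": [-1.5,18,-40],"rotation": [0,0,0]},{"grip": 255,"xyz": [-1.5,18,-90],"rotation": [0,0,0]}]'

```text
time: 9.25
ee_pos: [0.4975, -0.1665, 0.1891]
eef_rot: [0.784, 0.621, 0.001, 0.003]
ft_force: [1.3, 0.1, 0.9]
width: 0.0007
```

```bash
python3 -c "
from h import *
togo([])
R=Ro.from_quat(r.read_state()['eef_rot']).as_matrix(); print((R.T@(np.array([.42,.03,.25])-r.read_state()['ee_pos'])*1000).round())"
```

```text
t 9.25 pos [ 0.4975 -0.1665  0.1891] polar R 36.3 ang -94.3 j [-0.4   1.67] F [1.3 0.1 0.9] w 0.001
[ 173. -120.  -62.]
```

Emit:
apply_moves --increments '[{"grip": 255,"xyz": [10,-5,-60],"rotation": [0,0,0]},{"grip": 255,"xyz": [60,-35,-70],"rotation": [0,0,0]},{"grip": 255,"xyz": [115,-65,-70],"rotation": [0,0,0]},{"grip": 255,"xyz": [170,-95,-70],"rotation": [0,0,0]},{"grip": 255,"xyz": [220,-120,-70],"rotation": [0,0,0]}]'

```text
time: 9.88
ee_pos: [0.4297, 0.0774, 0.2584]
eef_rot: [0.784, 0.621, 0.001, 0.003]
ft_force: [0.7, 0.5, -0.3]
width: 0.0006
```

```bash
python3 -c "
from h import *
togo([])
for i in range(3):
    d=cam('top'); nut(d,(262,325,205,262))
    try: nut(d,(165,228,203,260))
    except Exception as e: print(e)
cv2.imwrite('pics/t9.png',d['img'])
d=cam('scene'); cv2.imwrite('pics/s9.png',d['img']); c=d['img'][140:230,160:310]; cv2.imwrite('pics/s9c.png',cv2.resize(c,None,fx=5,fy=5,interpolation=cv2.INTER_CUBIC))"
```

```text
t 9.88 pos [0.4297 0.0774 0.2584] polar R 219.4 ang 108.7 j [-0.71  1.  ] F [ 0.7  0.5 -0.3] w 0.001
spindle px [295.5 232.5] 32 axis [ 0.5    -0.1301  0.108 ] wing ang 31.7 npx 51 top z mean/med 0.1102 0.1103 12
spindle px [192.57575758 230.42424242] 33 axis [0.5025 0.1788 0.108 ] wing ang -28.7 npx 29 top z mean/med 0.1085 0.109 7
spindle px [295.58064516 232.4516129 ] 31 axis [ 0.5002 -0.1303  0.108 ] wing ang 31.7 npx 51 top z mean/med 0.1107 0.1107 12
spindle px [192.57575758 230.42424242] 33 axis [0.5025 0.1788 0.108 ] wing ang -28.5 npx 29 top z mean/med 0.1077 0.1067 8
spindle px [295.58064516 232.4516129 ] 31 axis [ 0.5002 -0.1303  0.108 ] wing ang 31.7 npx 49 top z mean/med 0.1088 0.1093 14
spindle px [192.57575758 230.42424242] 33 axis [0.5025 0.1788 0.108 ] wing ang -27.6 npx 28 top z mean/med 0.1098 0.1116 6
```

View pics/t9.png

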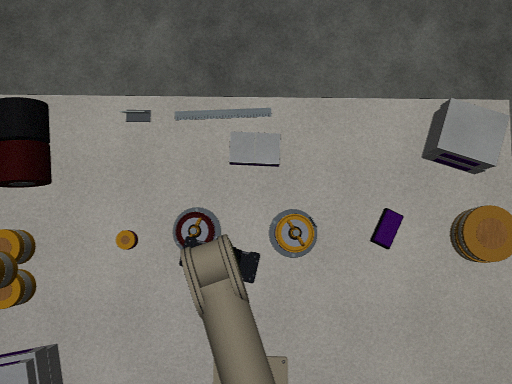

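View pics/s9c.png

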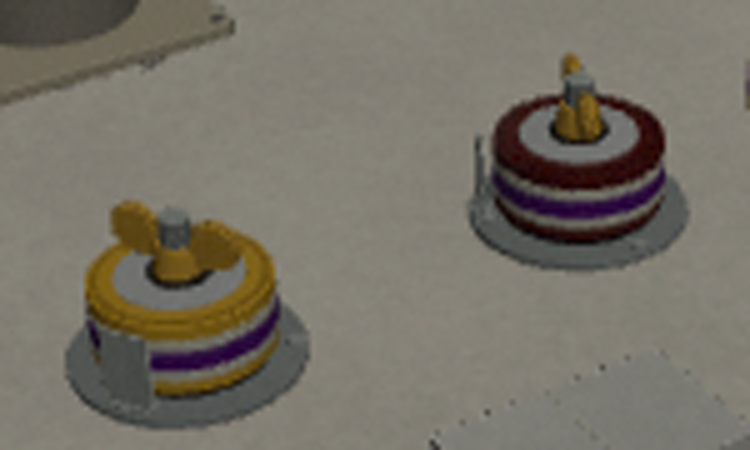

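Wings now rest at 31.7°, 558° (1.55 turns) from the start, with tops at about 0.110 (nominal home 0.1105). The maroon nut and loose items haven't moved. The tops still read about 1 mm above maroon's, so I'll average the depth over more frames and then feel the stop again on the other wing.

```bash
python3 -c "
from h import *
A=[];I=[]
for i in range(10):
    d=cam('top'); A.append(d['range_z'].copy()); I.append(d['img'].astype(float))
d['range_z']=np.median(A,0); d['img']=np.mean(I,0).astype(np.uint8)
nut(d,(262,325,205,262)); nut(d,(165,228,203,260))
P=cloud(d)
for c,a in ((AX,31.7),((.5025,.1787),-27)):
  for s in (1,-1):
    th=np.radians(a); e=s*np.array([np.cos(th),np.sin(th)]); q=P[...,:2]-np.array(c)
    al=q@e; la=abs(q@np.array([-e[1],e[0]])); m=(abs(al-.03)<.008)&(la<.006)&(P[...,2]>.09)
    z=P[m][:,2]; print(s,len(z),np.sort(z)[::-1][:14].round(4))
    rg=(np.hypot(*np.moveaxis(q,-1,0))<.01); print('spindle z',np.median(P[rg][:,2]))
togo([(85,.036,.19),(85,.036,.097)])"
```

```text
spindle px [295.58064516 232.4516129 ] 31 axis [ 0.5002 -0.1303  0.108 ] wing ang 31.6 npx 51 top z mean/med 0.1099 0.1101 12
spindle px [192.57575758 230.42424242] 33 axis [0.5025 0.1788 0.108 ] wing ang -28.6 npx 34 top z mean/med 0.1095 0.1092 6
1 18 [0.111  0.1105 0.1104 0.1104 0.1089 0.1088 0.1087 0.1083 0.1082 0.1082
 0.1082 0.108  0.1077 0.1071]
spindle z 0.10821257835246147
-1 19 [0.1122 0.1115 0.1103 0.1101 0.1101 0.1099 0.1093 0.1092 0.109  0.1088
 0.108  0.1079 0.1077 0.1075]
spindle z 0.10821257835246147
1 20 [0.1119 0.1105 0.1102 0.11   0.1095 0.1085 0.1085 0.1083 0.1082 0.1081
 0.108  0.1079 0.1077 0.1077]
spindle z 0.10859172950033331
-1 3 [0.1101 0.1098 0.1065]
spindle z 0.10859172950033331
t 10.57 pos [0.4308 0.0751 0.258 ] polar R 216.8 ang 108.7 j [-0.7   1.01] F [ 0.  -0.1  0.9] w 0.0
85 [-148.2  109.1   68.9]
85 [-148.   108.6  161.9]
```

Averaged over 10 frames, the gold and maroon wing tops agree to about 0.4 mm. With the firm tangential stop as well, the nut is home. The hand is clear, so I hand in.

```bash
python3 -c "
from h import *
s=r.read_state(); print(abs(s['joint_vel']).max(), s['time']); print(r.close_job())"
```

```text
0.0021135783798912184 10.575
the job is handed in; nothing more can be done
None
```

The gold wing nut is fully home, as far as my checks show, and I handed the job in at 10.6 s with the arm still and clear. I pushed the wings clockwise with the shut fingertips, without gripping the nut, going round outside the spindle for about 558° (1.55 turns). The last 105° or so went in small steps, with the force checked after each one.

- **Stop:** the force rose from about 0 to 5.7 N. About 1.4 mm more travel took it to about 9 N, purely tangential, as the washer stop should feel. I then backed off and lifted the hand away.
- **Height:** the wing tops dropped from about 115 mm to 110 mm (nominal home 110.5 mm). Single frames read about 1 mm above the maroon nut, but the 10-frame average agreed with it to about 0.4 mm. That height check alone can't tell the last 30° or so of turn; the force stop decides it. I had meant to feel the stop again on the other wing, but left it out.
- **Everything else:** in the last pictures, the maroon dispenser, sanding block, small roll and carton were where they started. The maroon nut's angle read −28° against −26 to −27° at the start, but the arm partly hid it and the hand never came near it.

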